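# Sort two microscope focus knobs by their keyway and fit the right one

### The arm

A 6-joint arm with a two-finger parallel gripper is mounted at the origin on the work surface. World frame = base frame: x ahead of the robot, y to its left, z up, the work surface at z = 0. Lengths are in m, angles in rad, forces in N, time in s.
With the tool pointing down it reaches from about 0.35 to 0.875 m from the base axis. Payload 4.2 kg.
Tool frame: the origin (TCP) lies on the centre line of the jaws, within the pads' length; the fingertips stand 25 mm ahead of it and the grasp point (between the pads) lies 6 mm ahead of it; z points along the fingers, y is the line along which they close (so a half turn about z gives the same grasp; the last joint's range is limited). The gripper opens to 85 mm and grips with 20 to 120 N. Pads are 22 mm wide; open, the fingers measure 114 mm over their backs; the gripper's body (76 mm by 85 mm) begins 54 mm behind the grasp point. The pads swing forward as they close: fully open they stand 13 mm farther back than shut.
Start: joints at [-0.875, 0.385, 0.008, 0, -1.194, -0.259], TCP at [0.264, -0.566, 0.256] pointing down, gripper open.
Joint ranges: [-3.14, 3.14], [-1.21, 2.06], [-1.07, 1.41], [-3.16, 2.05], [-2.99, -0.16], [-3.1, 3.1]. Speed limits (rad/s): [2.79, 2.79, 3.14, 3.14, 3.14, 3.14].

### API

Orientations are given as a 3x3 rotation matrix whose columns are the frame's x, y, z axes.
In Python, from station import robot, hand, vision, close_job, read_time_s, read_q, read_joint_vel, read_tau, read_eef_pos, read_tcp_rot, read_ft_force, read_wrist_torque, read_finger_gap, read_finger_force gives the robot as it stands. Calls block until the motion is done:
- robot.reach(position, orientation): joint-space move of the TCP to a pose.
- robot.move_linear(position, attitude=None, max_speed=0.15, f_stop=None): straight line of the TCP; attitude=None keeps the orientation; max_speed is the mean speed in m/s. With f_stop (N) it stops when the force on the tool has changed by that much, and returns True; else False.
- robot.set_joints(angles): joint-space move.
- hand.move_gripper(opening, effort=None): finger opening in m; effort is the grip in N (None keeps the last); returns when the fingers have stopped.
- robot.pause(seconds).
- robot.solve_ik(position, orientation): joint angles nearest the present ones, or None.
- vision.grab_frame(name): name is "scene" or "top"; returns (picture, depth): 480x640x3 uint8, red, green, blue; 480x640 float32, m along the optical axis (not along the pixel's ray), 0 where there is no reading.
- vision.calibration(name): a dict with "fovy" (degrees; the focal length in pixels is half the picture's height over the tangent of half this angle, whatever the lens; pixels are square), "cx", "cy" (the principal point, pixels), "R" (3x3) and "t" (3): a world point X has camera coordinates R X + t. Camera axes: x right, y down, z forward; pixel columns grow to the right and rows downward; lengths in m; the calibration is good to about 2 mm. A picture is of the moment at which its call begins. calibration takes no time and is no camera call.
A pose or a line that the arm cannot do raises robot.Unreachable and nothing moves.
- close_job(): hands the job in; it is judged then, once.
Trained networks look in the newest picture that a camera, given by its name, has taken for a name from the list of things; names that differ only in an ending like _2 or _b are one class to them, and where a whole thing is asked for, a point or a joint stands for the part that bears it (a point fixed in the world has none). Each returns a list of dicts, best first, with "conf" (0 to 1); they miss things now and then, are a little off and sometimes report something else, mostly with a low value. They report only what shows in the picture. A call takes as long as a camera call. They do not tell look-alikes from the thing itself.
- vision.find_in(camera, name): "centre" ([row, column] in pixels, amid what is visible of it).
Readings, each from a call of its own:
- read_time_s(): time.
- read_q(): joint angles.
- read_joint_vel(): joint speeds.
- read_tau(): joint torques, N m.
- read_eef_pos(): TCP position.
- read_tcp_rot(): TCP orientation.
- read_ft_force(): force on the tool from outside, world axes, zero at the start.
- read_wrist_torque(): the same for the moment, N m.
- read_finger_gap(): finger opening in m.
- read_finger_force(): force on a finger pad.
Only numpy, scipy, OpenCV 4.12 (cv2) and the standard library are available. Lean on these libraries where they do the work, as an engineer would, in place of code of your own. Each camera call takes 0.05 s, during which the arm holds its last target. There are 200 camera calls.

### The job

Sort the two black focus knobs on the mat by where their keyway is cut. Fit the knob whose keyway lies in line with its white pointer on the keyed shaft of the grey focus block, fully home over the key so that it sits flat on the boss, and lay the other knob, whose keyway is a quarter turn from its pointer, flat in the red tray.

Things in the scene. Friction and masses are not known exactly. Their poses are not given: they have to be found in the camera images.
- knob_match: Knob to fit: black, round, 56 mm across, 32 mm tall, 0.15 kg, brass bush with a 28 mm through bore. White pointer, 8 mm wide, juts from its side to 40.5 mm from the axis, 21 to 31 mm above the underside: grip clear of it. Keyway 14 mm wide, full height, cut from the bore out to 24 mm from the axis, in line with the pointer. Origin: on the axis at the underside; z up, x towards the pointer.
- knob_odd: The other knob, loose like the first and the same in sizes, materials, mass and pointer, but with its keyway cut a quarter turn from the pointer, along its own y axis. Origin: on the axis at the underside; z up, x towards the pointer.
- block: Grey fixed block, 100 (x) by 80 (y) by 30 mm; boss 46 mm across, its top (the seat) at z = 36 mm. Upright steel shaft, 22 mm across, up to z = 84 mm, the last 10 mm tapering to 8 mm. Brass key 7 mm wide on the shaft's +x side from the boss to z = 59 mm, reaching 20.5 mm from the axis; white index mark on the same side. Origin: centre of the underside, on the shaft's axis; z up, x towards the key.
- tray: Red open plastic tray fixed to the bench, 150 by 150 mm outside and 22 mm high, walls and floor 4 mm thick. Origin: centre of the underside; z up.
Things that resemble listed ones, but are neither listed nor needed, are in the scene too. What is shaped like the knob_odd but green or orange is not meant.

How it is judged:
By the outcome, as a careful person would: the job done as asked, in the order asked, and still so for the second after the job is handed in, with the robot touching nothing.
It also fails if it takes over 61 s, if anything falls off the work surface, if the arm or the gripper's body presses on something with over 40 N, if the wrist force passes 120 N, or if a joint passes its speed limit or range.

## Working session

There is one attempt and no reset: what is moved stays moved. The work goes in short steps, each a Python script; the robot and the scene stay as the last script left them, time stands still between calls to the robot, and variables do not carry over. Pictures are saved under pics/ and viewed, at most 10 in all, crops included, and the job is handed in when it is done.

```bash
mkdir -p pics; ls
cat > h.py <<'E'
import numpy as np, cv2
from station import *
def save(n,img,s=1): cv2.imwrite('pics/'+n,cv2.resize(img[:,:,::-1],None,fx=s,fy=s,interpolation=cv2.INTER_CUBIC))
def w(cam,r,c,d=None,z=None):
    k=vision.calibration(cam); f=240/np.tan(np.radians(k['fovy'])/2)
    ray=np.array([(c-k['cx'])/f,(r-k['cy'])/f,1.]); R=np.array(k['R']);t=np.array(k['t'])
    if d is not None: return R.T@(ray*d-t)
    o=-R.T@t; v=R.T@ray; return o+v*(z-o[2])/v[2]
E
python3 - <<'E'
from h import *
for cam in("top","scene"):
    p,d=vision.grab_frame(cam); save(cam+'0.png',p); np.savez(cam+'0.npz',p=p,d=d)
    k=vision.calibration(cam); print(cam,k, -np.array(k['R']).T@np.array(k['t']))
    for n in("knob_match","knob_odd","block","tray"):
        for x in vision.find_in(cam,n):
            r,c=x['centre']; dd=d[int(r),int(c)]; print(n,np.round([r,c],1),round(x['conf'],2),w(cam,r,c,dd).round(3))
E
```

```text
pics
top {'fovy': 44.546331059446864, 'cx': 319.6334621625159, 'cy': 234.3291662325729, 'R': array([[ 0.02066788, -0.99977376, -0.00502741],
       [-0.99814658, -0.02034583, -0.05735367],
       [ 0.05723841,  0.00620347, -0.99834127]]), 't': array([0.00302857, 0.49333329, 1.16666552])} [0.42557827 0.00582778 1.19304004]
knob_match [168.  236.1] 0.67 [ 0.627  0.188 -0.002]
knob_odd [288.8 173.1] 0.96 [0.377 0.307 0.006]
knob_odd [223.7 192.9] 0.89 [0.508 0.266 0.03 ]
knob_odd [290.  237.3] 0.83 [ 0.377  0.178 -0.003]
knob_odd [218.9 141.9] 0.77 [0.518 0.377 0.002]
block [230.7 320.9] 0.91 [0.496 0.01  0.082]
tray [250.1 478.1] 0.71 [ 0.468 -0.309  0.002]
scene {'fovy': 55.93406216307228, 'cx': 318.6606204503553, 'cy': 239.33945168388652, 'R': array([[ 0.86210267,  0.50641492, -0.01796963],
       [ 0.38447065, -0.67678623, -0.62780787],
       [-0.33009287,  0.53432604, -0.77816089]]), 't': array([-0.43957415, -0.1340268 ,  1.17731471])} [ 0.81911061 -0.49717049  0.82409821]
knob_match [225.4 395.7] 0.68 [0.609 0.193 0.005]
knob_odd [191.9 304.5] 0.79 [0.374 0.163 0.027]
knob_odd [162.2 394. ] 0.66 [0.516 0.385 0.014]
knob_odd [187.5 367.6] 0.63 [0.505 0.249 0.031]
block [257.2 315.8] 0.91 [ 0.506 -0.005  0.041]
tray [373.6 215.7] 0.61 [ 0.468 -0.311  0.006]
```

View pics/top0.png

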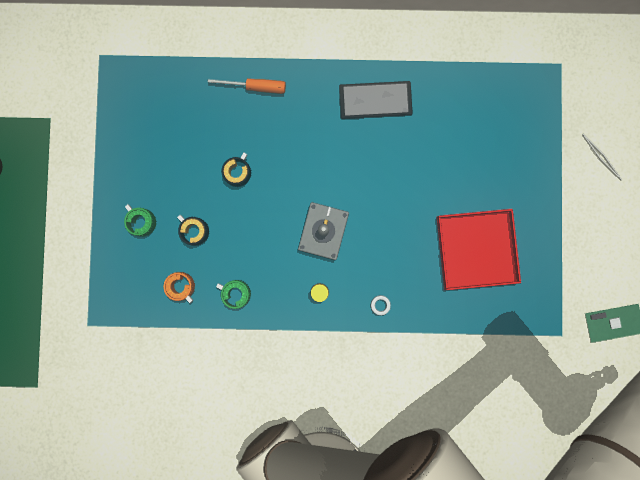

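Run:
```python
from h import *
p=np.load('top0.npz')['p']; save('crop.png',p[140:320,110:350],3.3)
```

```text
(no output)
```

View pics/crop.png

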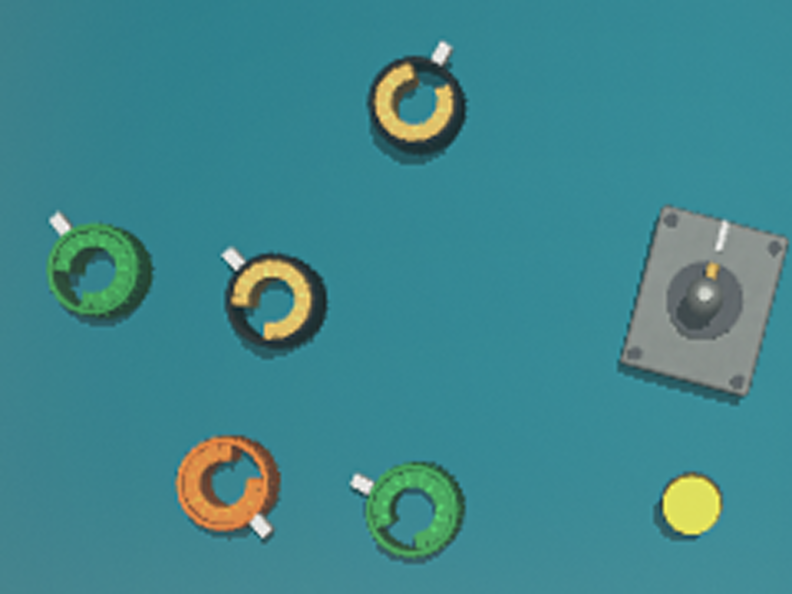

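In top0/crop, the candidates are:
- Black knob at (row 171, col 236): its keyway is in line with the pointer, so this is knob_match.
- Black knob at (231, 193): its keyway is a quarter turn from the pointer, so this is knob_odd.
- Green (222,140), green (294,236) and orange (287,179): decoys.

The block's shaft is at (231,323) with the key pointing up, and the tray is at (250,478).

```bash
cat >> h.py <<'E'
def cloud(cam,p,d):
    k=vision.calibration(cam); f=240/np.tan(np.radians(k['fovy'])/2)
    v,u=np.mgrid[:480,:640]; R=np.array(k['R']);t=np.array(k['t'])
    P=np.stack([(u-k['cx'])/f*d,(v-k['cy'])/f*d,d],-1)-t
    P=P@R; P[d==0]=np.nan; return P
def knob(p,P,xy,z0=0.0,r=.055):
    "centre from the top face (brass+black), pointer direction from white pixels; z0: underside height"
    q=p.astype(int); near=np.hypot(P[...,0]-xy[0],P[...,1]-xy[1])<r
    top=near&(np.abs(P[...,2]-z0-.032)<.006); white=(q.min(-1)>130)
    b=P[top&~white][:,:2].astype(np.float32)
    (c,rad)=cv2.minEnclosingCircle(b)
    for _ in range(20):  # mean edge circle, robust: re-fit on outermost point per sector
        a=np.arctan2(b[:,1]-c[1],b[:,0]-c[0]); rr=np.hypot(*(b-c).T)
        s=((a+np.pi)/(2*np.pi)*24).astype(int)%24
        e=np.array([b[s==i][rr[s==i].argmax()] for i in range(24) if (s==i).any()])
        A=np.c_[2*e,np.ones(len(e))]; x=np.linalg.lstsq(A,(e**2).sum(1),rcond=None)[0]; c=x[:2]
    rad=np.sqrt(x[2]+c@c)
    g=P[near&white&(np.abs(P[...,2]-z0-.03)<.008)][:,:2]; m=np.median(g,0)-c
    return c,rad,np.arctan2(m[1],m[0]),np.hypot(*m),np.nanmedian(P[top][:,2]),len(g)
E
python3 - <<'E'
from h import *
D=np.load('top0.npz');p,d=D['p'],D['d'];P=cloud('top',p,d)
print('mat z',np.nanmedian(P[190:200,250:280,2]))
for n,r,c in(('match',171,236),('odd',231,193)):
    print(n,knob(p,P,w('top',r,c,z=.032)))
X=w('top',231,323,z=.03); near=np.hypot(P[...,0]-X[0],P[...,1]-X[1])<.08
b=P[near&(np.abs(P[...,2]-.031)<.005)][:,:2].astype(np.float32)*1000
print('block',cv2.minAreaRect(b),np.nanmedian(P[near&(P[...,2]>.02)&(P[...,2]<.034)][:,2]))
s=near&(P[...,2]>.076); print('shaft tip',P[s].mean(0),s.sum(),P[s][:,2].max())
wh=near&(p.min(-1)>170)&(np.abs(P[...,2]-.031)<.006); print('index',P[wh].mean(0),wh.sum())
T=w('top',250,478,z=.022);n2=np.hypot(P[...,0]-T[0],P[...,1]-T[1])<.13
red=n2&(p[...,0]>120)&(p[...,1]<80)
print('tray',cv2.minAreaRect(P[red&(P[...,2]>.016)][:,:2].astype(np.float32)*1000))
print(read_tcp_rot().round(3),read_time_s())
E
```

```text
mat z -0.0002789980352883804
match (array([0.61767651, 0.18458803]), np.float64(0.028494756120090118), np.float64(-0.4762199372652119), np.float64(0.032218072784637286), np.float64(0.02991580034653129), 25)
odd (array([0.49474877, 0.26728154]), np.float64(0.027810866417664948), np.float64(0.7740294434834304), np.float64(0.03431864785645794), np.float64(0.02993157003864504), 28)
block ((499.7730712890625, 6.368629455566406), (79.72301483154297, 99.834228515625), 76.06820678710938) 0.02940489595076182
shaft tip [0.49959795 0.0062798  0.0800545 ] 65 0.08740792432344241
index [ 0.53870839 -0.0034825   0.02992414] 17
tray ((470.07940673828125, -306.2947082519531), (149.42149353027344, 150.72137451171875), 6.483675956726074)
[[-0.906 -0.423 -0.   ]
 [-0.423  0.906  0.   ]
 [-0.     0.    -1.   ]] 0.5
```

```bash
cat >> h.py <<'E'
def Rt(a): c,s=np.cos(a),np.sin(a); return np.array([[c,s,0],[s,-c,0],[0,0,-1.]])
M=np.array([.6177,.1846]);MA=-.476; O=np.array([.4947,.2673]);OA=.774; B=np.array([.4997,.0063]);BA=-.245; T=np.array([.470,-.306])
E
python3 - <<'E'
from h import *
for f in(0,np.pi):
    for xy,a in((M,MA),(B,BA),(O,OA),(T,0)):
        q=robot.solve_ik([*xy,.15],Rt(a+f)); print(f,None if q is None else np.round(q,2))
E
```

```text
0 [ 0.54  0.5  -0.08  0.   -0.99  0.55]
0 [ 0.34  0.28 -0.44  0.   -0.84  0.99]
0 [ 0.78  0.38 -0.29  0.   -0.9   1.56]
0 [-0.29  0.38 -0.3   0.   -0.9   1.86]
3.141592653589793 [ 0.54  0.5  -0.08  0.   -0.99 -2.59]
3.141592653589793 [ 0.34  0.28 -0.44  0.   -0.84 -2.15]
3.141592653589793 [ 0.78  0.38 -0.29  0.   -0.9  -1.58]
3.141592653589793 [-0.29  0.38 -0.3   0.   -0.9  -1.28]
```

Run:
```python
from h import *
hand.move_gripper(.085)
robot.reach([*M,.13],Rt(MA))
print(robot.move_linear([*M,.029],max_speed=.12,f_stop=10),read_eef_pos(),read_time_s())
hand.move_gripper(.04,50); print(read_finger_gap(),read_finger_force(),read_ft_force())
robot.move_linear([*M,.18],max_speed=.15); print(read_finger_gap(),read_ft_force(),read_time_s())
robot.reach([*B,.18],Rt(BA)); robot.pause(.2)
for cam in('top','scene'):
    p,d=vision.grab_frame(cam); np.savez(cam+'1.npz',p=p,d=d); save(cam+'1.png',p)
print(read_eef_pos(),read_time_s())
# side-by-side crops
a=np.load('top1.npz')['p'][150:310,240:400];b=np.load('scene1.npz')['p'][130:290,240:400]
save('c1.png',np.hstack([a,b]),2.5)
```

```text
False [0.61835834 0.18486524 0.02982414] 4.6583
0.0551672944438065 52.79028743505478 [-1.83230001 -0.36085957  6.26063282]
0.05477950167022181 [ 0.08013089  0.02295153 -2.22530525] 6.2083
[0.5002586  0.0070481  0.17971507] 7.375
```

View pics/c1.png

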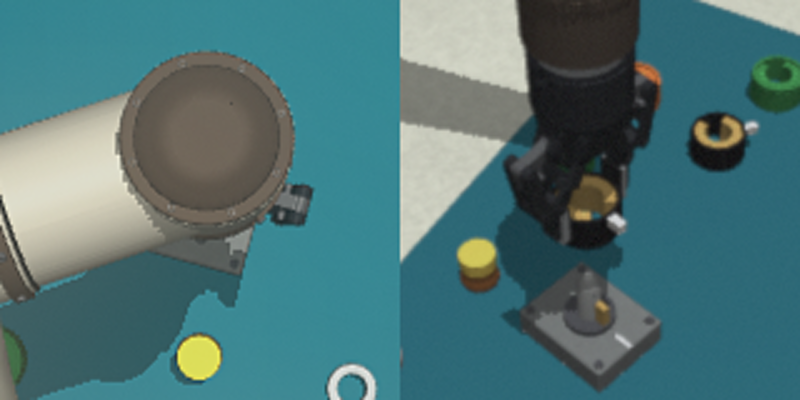

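The knob is held level above the block. Its pointer, at about (615,222) in the crop, is roughly parallel to the index mark. I'll check the pointer angle numerically, then insert.

Run:
```python
from h import *
D=np.load('scene1.npz');p,d=D['p'],D['d'];P=cloud('scene',p,d)
c=read_eef_pos(); h=np.hypot(P[...,0]-c[0],P[...,1]-c[1])<.055
m=h&(p.min(-1)>140)&(P[...,2]>.13); g=np.median(P[m],0); print('pointer',g,m.sum(),np.arctan2(g[1]-c[1],g[0]-c[0]),np.hypot(*(g-c)[:2]))
br=h&(p[...,0]>130)&(p[...,2]<120)&(P[...,2]>.13); print('brass',np.median(P[br],0),br.sum())
m=(np.hypot(P[...,0]-B[0],P[...,1]-B[1])<.055)&(p.min(-1)>140)&(np.abs(P[...,2]-.03)<.008); g=np.median(P[m],0); print('index',g,m.sum())
s=(np.hypot(P[...,0]-B[0],P[...,1]-B[1])<.02)&(P[...,2]>.07)&(P[...,2]<.09);print('shaft',P[s].mean(0),s.sum())
R0=read_tcp_rot(); print(np.arctan2(R0[1,0],R0[0,0]))
off=B-c[:2]; 
r=robot.move_linear([*B,.105],max_speed=.1,f_stop=10); print(r,read_eef_pos(),read_ft_force())
if not r:
    r=robot.move_linear([*B,.066],max_speed=.05,f_stop=10); print(r,read_eef_pos(),read_ft_force(),read_time_s())
```

```text
pointer [ 0.52862701 -0.00586357  0.18141005] 39 -0.42712209265993684 0.031168545805999398
brass [ 0.5088836  -0.00746857  0.17966627] 35
index [ 0.53947241 -0.0048243   0.03076945] 21
shaft [5.01803840e-01 1.15014234e-04 7.80753023e-02] 76
-0.2440438523473583
False [0.50023645 0.00644907 0.10552283] [ 1.6271628  -0.03452951 -1.14775163]
True [0.49905863 0.00613707 0.06643931] [-0.90683015  0.41371322  4.42968945] 9.025
```

Run:
```python
from h import *
c=read_eef_pos()
print(robot.move_linear([*c[:2],.0655],max_speed=.02,f_stop=12),read_eef_pos(),read_ft_force())
hand.move_gripper(.085); robot.pause(.2)
c=read_eef_pos(); robot.move_linear([c[0],c[1],.16],max_speed=.15)
robot.reach([*O,.16],Rt(OA)); robot.pause(.1)
for cam in('top','scene'):
    p,d=vision.grab_frame(cam); np.savez(cam+'2.npz',p=p,d=d)
P=cloud('top',*[np.load('top2.npz')[k] for k in'pd']); print(knob(np.load('top2.npz')['p'],P,B,.036))
a=np.load('top2.npz')['p'][150:310,240:400];b=p[130:290,240:400]
save('c2.png',np.hstack([a,b]),2.5); print(read_time_s())
```

```text
False [0.49912416 0.00615833 0.06641779] [-2.92296018  0.08429591  7.92917723]
(array([0.49775633, 0.00697602]), np.float64(0.02764404239866868), np.float64(-0.2328888528640615), np.float64(0.03288097061784421), np.float64(0.06621434441501217), 33)
11.8833
```

View pics/c2.png

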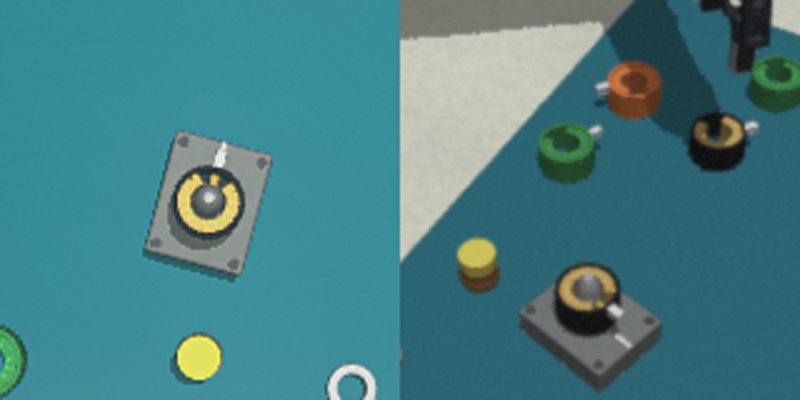

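The match knob is seated: its top face reads 66.2 mm, and after allowing for the camera bias seen on the mat that matches a 36 mm seat. The key at (218,183) sits in its keyway. Next is the odd knob.

Run:
```python
from h import *
print(robot.move_linear([*O,.029],max_speed=.12,f_stop=10),read_eef_pos())
hand.move_gripper(.04,50); print(read_finger_gap(),read_finger_force())
robot.move_linear([*O,.20],max_speed=.15); print(read_finger_gap(),read_ft_force())
robot.reach([*T,.20],Rt(.113)); print(read_finger_gap())
robot.move_linear([*T,.060],max_speed=.12,f_stop=12)
print(robot.move_linear([*T,.033],max_speed=.04,f_stop=8),read_eef_pos(),read_ft_force())
hand.move_gripper(.075); robot.pause(.2)
robot.move_linear([*T,.17],max_speed=.15)
robot.reach([.40,-.02,.30],Rt(.113)) if False else robot.reach([.35,-.5,.25],Rt(.113)); robot.pause(.2)
for cam in('top','scene'):
    p,d=vision.grab_frame(cam); np.savez(cam+'3.npz',p=p,d=d)
    save(cam+'3.png',p)
p,d=[np.load('top3.npz')[k] for k in'pd'];P=cloud('top',p,d)
print(knob(p,P,B,.036));print(knob(p,P,T,.004))
for xy,z0 in((B,.036),(T,.004)):
    m=(np.hypot(P[...,0]-xy[0],P[...,1]-xy[1])<.027)&(np.abs(P[...,2]-z0-.031)<.005); q=P[m]; print('tilt',np.linalg.lstsq(np.c_[q[:,:2]-xy,np.ones(len(q))],q[:,2],rcond=None)[0])
save('c3.png',np.hstack([p[150:310,240:400],p[170:330,400:560]]),2.5); print(read_time_s())
```

```text
False [0.49514461 0.26766853 0.029717  ]
0.055387217030997395 52.164996564388275
0.055408035099939905 [-0.44444342  0.04995585 -2.39863294]
0.05543081459421722
True [ 0.46946352 -0.30581214  0.03425875] [-1.28816269  0.61479177  4.00354198]
(array([0.49781809, 0.00677842]), np.float64(0.02761464686933285), np.float64(-0.22022845978833644), np.float64(0.03374937182248727), np.float64(0.06624210951012999), 30)
(array([ 0.47026088, -0.30388226]), np.float64(0.02844995870132422), np.float64(0.09363031861738143), np.float64(0.03110706802122749), np.float64(0.0336754390584157), 23)
tilt [ 0.00707196 -0.00237943  0.06611885]
tilt [0.00642896 0.00855801 0.03381628]
21.6583
```

View pics/c3.png

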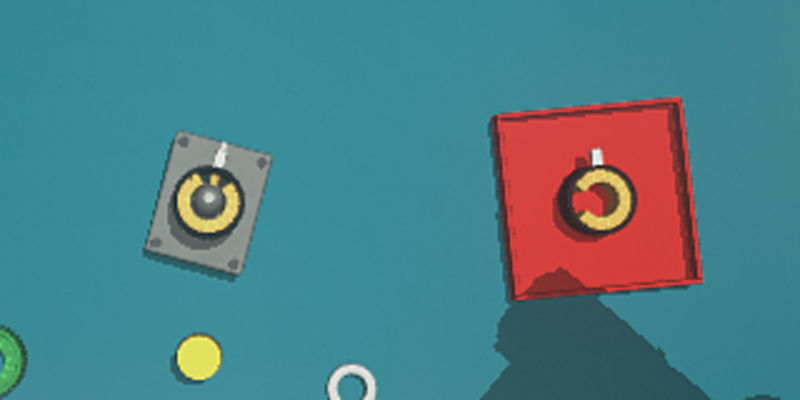

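The match knob (left) is flat on the boss with its keyway over the key. The odd knob, at about (598,200), lies flat in the tray, and its keyway is a quarter turn from its pointer. The gripper is clear of everything.

```bash
python3 -c "
from h import *
print(close_job())"
```

```text
the job is handed in; nothing more can be done
None
```

The job is handed in: the in-line-keyway knob sits flat on the boss over the key, and the quarter-turn knob lies flat in the red tray, with about 22 s of the 61 s used.

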